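# Thread lens spacers onto the assembly arbor, widest first

## Task

Stack the three loose lens spacers on the sprung arbor of the assembly stand in order of size: the widest at the bottom, then the middle one, the narrowest on top. Press each spacer fully home with a firm push of about 15 N before you add the next; anything over 30 N damages the seat. Let go of the finished stack and leave the bottle, the dish and the timer where they are.

Things in the scene. Friction and masses are not known exactly. Their poses are not given: they have to be found in the camera images.
- wide_center (a point): centre (half-way up) of the wide lens spacer: a light silver-grey ring lying flat, outer diameter 64 mm, bore 22 mm, 14 mm thick, about 105 g; z is the ring's axis and both faces are alike
- middle_center (a point): centre (half-way up) of the middle lens spacer: a blue painted ring lying flat, outer diameter 52 mm, bore 22 mm, 14 mm thick, about 66 g; z is the ring's axis and both faces are alike
- narrow_center (a point): centre (half-way up) of the narrow lens spacer: a brass-coloured ring lying flat, outer diameter 40 mm, bore 22 mm, 14 mm thick, about 40 g; z is the ring's axis and both faces are alike
- spacer_wide: the same wide spacer, origin at the centre of its underside
- spacer_middle: the same middle spacer, origin at the centre of its underside
- spacer_narrow: the same narrow spacer, origin at the centre of its underside
- arbor_stand: the stand, fixed to the worktop; origin at the centre of its underside: a dark round foot 100 mm across and 10 mm high, a thin neck, a brass-coloured round seat 44 mm across with a white facing, and the upright steel arbor rising through it, z along the arbor
- seat: the neck that carries the seat (a brass nut 44 mm across with a white facing 40 mm across); origin on the arbor's axis 10 mm above the worktop. The nut is clamped at a height that differs each time and is not reported: the facing's top lies 20 to 32 mm above the worktop. The facing is sprung: it yields about 1 mm per 15 N, at most 3 mm. Find it by feel, pressing slowly
- arbor_tip (a point): upper end of the steel arbor, on its axis, 80 mm above the worktop, z up; the arbor is 19 mm across and tapers over its last 8 mm to 7 mm across
- leaves (a point): point on the arbor's axis 47 mm above the worktop. Three dark spring leaves at each of three heights (33, 47 and 61 mm above the worktop) stand out to 23.6 mm across, with sloped upper ends, and yield inward up to 2.5 mm: a spacer pushed down over them drags by 1 to 6 N, hangs where it is let go, and goes home only when pushed
- dye_bottle: small white bottle with a blue cap, 36 mm across, 85 mm high, origin at the centre of its underside; a loose bystander to leave where it is
- petri_dish: round petri dish, 61 mm across, 16 mm high, origin at the centre of its underside; a loose bystander to leave where it is
- bench_timer: white bench timer, 63x66x30 mm, origin at the centre of its underside; a loose bystander to leave where it is
Not all that is in view belongs to the job. What is shaped like the arbor_stand but orange or red is not meant. Of the things shaped like the spacer_narrow, the brass one is meant.

How it is judged:
On the way, in this order (a step that is already met when the one before it is completed fails the run):
1. the wide spacer is home on the seat and pressed there with more than 6 N (z of wide_center in the frame of arbor_tip below -0.039 m and horizontal distance between wide_center and arbor_tip below 0.003 m and angle between the z axis of wide_center and the z axis of arbor_tip, either way round below 0.07 rad and contact force between spacer_wide and seat above 6 N), for 0.2 s.
2. the middle spacer is home on the wide one and pressed there with more than 6 N (z of wide_center in the frame of arbor_tip below -0.039 m and horizontal distance between each of wide_center, middle_center and arbor_tip below 0.003 m and angle between the z axis of each of wide_center, middle_center and the z axis of arbor_tip, either way round below 0.07 rad and distance between middle_center and wide_center below 0.016 m and contact force between spacer_middle and spacer_wide above 6 N), for 0.2 s.
3. the narrow spacer is home on the middle one and pressed there with more than 6 N (z of wide_center in the frame of arbor_tip below -0.039 m and horizontal distance between each of wide_center, middle_center, narrow_center and arbor_tip below 0.003 m and angle between the z axis of each of wide_center, middle_center, narrow_center and the z axis of arbor_tip, either way round below 0.07 rad and distance between middle_center and wide_center below 0.016 m and distance between narrow_center and middle_center below 0.016 m and contact force between spacer_narrow and spacer_middle above 6 N), for 0.2 s.
At the end, for the whole second after the job is handed in: all three spacers lie at rest on the arbor, wide, middle, narrow from the bottom, the wide one touching the seat, the centres of neighbours less than 16 mm apart, each within 3 mm of the arbor's axis and square to it within 0.07 rad (z of wide_center in the frame of arbor_tip below -0.039 m and horizontal distance between each of wide_center, middle_center, narrow_center and arbor_tip below 0.003 m and angle between the z axis of each of wide_center, middle_center, narrow_center and the z axis of arbor_tip, either way round below 0.07 rad and distance between middle_center and wide_center below 0.016 m and distance between narrow_center and middle_center below 0.016 m and contact force between spacer_wide and seat above 0.1 N and linear speed of each of spacer_wide, spacer_middle, spacer_narrow below 0.01 m/s).
It fails at once if the seat, or one spacer on the next, is pressed with more than 30 N (contact force between spacer_wide and seat above 30 N or contact force between spacer_middle and spacer_wide above 30 N or contact force between spacer_narrow and spacer_middle above 30 N).
It fails at once if the bottle, the dish or the timer is shifted by more than 20 mm (distance of any of dye_bottle, petri_dish, bench_timer from where it was at the start of the episode above 0.02 m).
It also fails if it takes over 72 s, if anything falls off the work surface, if the arm or the gripper's body presses on something with over 40 N, if the wrist force passes 120 N, or if a joint passes its speed limit or range.

## Robot

A 6-joint arm with a two-finger parallel gripper is mounted at the origin on a cart in front of the work surface, level with it; the furniture and walls round the work are solid. World frame = base frame: x ahead of the robot, y to its left, z up, the work surface at z = 0. Lengths are in m, angles in rad, forces in N, time in s.
With the tool pointing down it reaches from about 0.35 to 0.85 m from the base axis. Payload 8.1 kg.
Tool frame: the origin (TCP) lies between the finger pads; the fingertips stand 8 mm ahead of it and the grasp point (between the pads) lies 11 mm behind it; z points along the fingers, y is the line along which they close (so a half turn about z gives the same grasp; the last joint's range is limited). The gripper opens to 93 mm and grips with 3 to 60 N. Pads are 15 mm wide; open, the fingers measure 128 mm over their backs; the gripper's body (75 mm by 188 mm) begins 65 mm behind the grasp point.
Start: joints at [1.04, 0.13, 1.488, -0, 1.523, -0.085], TCP at [0.259, 0.541, 0.197] pointing down, gripper open.
Joint ranges: [-2.96, 2.96], [-0.89, 2.26], [0.02, 2.5], [-1.34, 4.48], [0, 2.73], [-2.66, 2.66]. Speed limits (rad/s): [2.39, 2.39, 2.79, 3.14, 3.14, 3.14].

## Interface

Orientations are given as [roll, pitch, yaw] about the fixed x, y, z axes, in that order (R = Rz(yaw) Ry(pitch) Rx(roll)).
In Python, from workcell import manip, cams, order gives the robot as it stands.
- The arm moves only by the tool apply_moves, never from a script. Its argument "series" is a list of rows, each a list of 3 entries, a list of its own where there are three numbers: the shift along the tool's x, y, z in mm, then the turn, a rotation vector about the tool's x, y, z in rad, then the finger opening in mm, from 0 to 93. A call has 1 to 10 rows; each row shifts and turns the commanded pose from where the row before left it, along the tool's axes as they then stand; what a row does not reach is not made up. A row lasts 1/8 s, in which the tool goes at most 62.5 mm and 10.7 degrees, less where a joint would pass 70% of its speed; a pose out of reach is approached as far as the arm can. A call with a gripper value outside its range is refused whole. The fingers move at their own pace and stop on an object; "grip_force" is the grip in N (left out, the last holds). Time passes only in rows, so rows that do not move let the fingers close. It gives the time, the measured TCP pose, the force, the opening and the grip force at its end, in the units of the state.
- manip.get_obs(): the state, without advancing time (a new reading comes with each control period).
- cams.get_image(name): name is "side" or "top" or "wrist"; returns (picture, depth): 384x512x3 uint8, blue, green, red; 384x512 float32, m along the optical axis (not along the pixel's ray), 0 where there is no reading.
- cams.camera_model(name): a dict with "K" (3x3 intrinsics, pixels), "distortion" ([k1, k2, p1, p2, k3] as OpenCV has them; the pictures are not rectified), "R" (3x3) and "t" (3): a world point X has camera coordinates R X + t. Camera axes: x right, y down, z forward; pixel columns grow to the right and rows downward; lengths in m; the calibration is good to about 2 mm. A picture is of the moment at which its call begins: read the wrist's pose just before it. camera_model takes no time and is no camera call; for the wrist camera it gives the pose at the moment of the call.
- order.finish_job(): hands the job in; it is judged then, once.
The state is a dict: "time_s": time; "qpos": joint angles; "joint_velocities": joint speeds; "tau": joint torques, N m; "ee_pos": TCP position; "orientation": TCP orientation; "ft_force": force on the tool from outside, world axes, zero at the start; "torque": the same for the moment, N m; "opening": finger opening in m; "gripper_force": force on a finger pad.
Only numpy, scipy, OpenCV 4.12 (cv2) and the standard library are available. Lean on these libraries where they do the work, as an engineer would, in place of code of your own. Each camera call takes 0.05 s, during which the arm holds its last target. There are 200 camera calls.

## Working session

There is one attempt and no reset: what is moved stays moved. The work goes in short steps, Python scripts to look and compute and a tool call to move; the robot and the scene stay as the last step left them, time stands still between calls to the robot, and variables do not carry over. Pictures are saved under pics/ and viewed, at most 10 in all, crops included, and the job is handed in when it is done.

Besides the shell and the picture viewer there is one more tool, called after "Emit:" as a command line: name --argument value ..., lists and objects as JSON in quotes. apply_moves: Moves the arm, as the interface text tells. Its arguments: {"type":"object","properties":{"series":{"type":"array","items":{"type":"array"}},"grip_force":{"type":"number"}},"required":["series"]}

```bash
mkdir -p pics; ls
cat > h.py <<'E'
import numpy as np, cv2
from workcell import manip, cams, order
def ray(m,uv):
    p=cv2.undistortPoints(np.array(uv,float).reshape(-1,1,2),np.array(m["K"]),np.array(m["distortion"])).reshape(-1,2)
    d=np.c_[p,np.ones(len(p))]@np.array(m["R"]); o=-np.array(m["R"]).T@np.array(m["t"]); return o,d
def onplane(m,uv,z):
    o,d=ray(m,uv); return o+d*((z-o[2])/d[:,2])[:,None]
E
python3 - <<'E'
from h import *
for n in ("top","side"):
    im,d=cams.get_image(n); cv2.imwrite(f"pics/{n}.png",im); np.savez(f"{n}.npz",im=im,d=d)
a,b=cv2.imread("pics/top.png"),cv2.imread("pics/side.png")
cv2.imwrite("pics/t2.png",cv2.resize(a,(800,600)));cv2.imwrite("pics/s2.png",cv2.resize(b,(800,600)))
for n in ("top","side"):
    m=cams.camera_model(n);print(n,-np.array(m["R"]).T@np.array(m["t"]),np.array(m["R"])[2])
print(manip.get_obs())
E
```

```text
pics
top [ 0.40218836 -0.02214892  1.28756795] [ 0.08904851 -0.00247565 -0.99602421]
side [ 0.21778037 -0.50374595  1.12554062] [ 0.24467526  0.41359434 -0.87696849]
{'time_s': 0.1, 'qpos': array([ 1.03959188e+00,  1.31108436e-01,  1.48916303e+00,  5.10045027e-06,
        1.52298218e+00, -8.53912949e-02]), 'joint_velocities': array([ 0.00207543, -0.0007804 , -0.00262128,  0.00033418,  0.00012221,
        0.00067972]), 'tau': array([ 5.49087617e-04, -5.61333990e+01, -4.93098092e+01,  7.68760568e-02,
        2.90470873e-02, -5.23310018e-05]), 'ee_pos': array([0.25841284, 0.54090012, 0.19628279]), 'orientation': array([-3.13993814e+00, -1.46737829e-04,  2.69577913e+00]), 'ft_force': array([ 0.40582432,  0.52874954, -0.38351638]), 'torque': array([-0.02548889, -0.0194175 ,  0.01494171]), 'gripper_force': 0.0, 'opening': 0.09311120147231436}
```

View pics/t2.png

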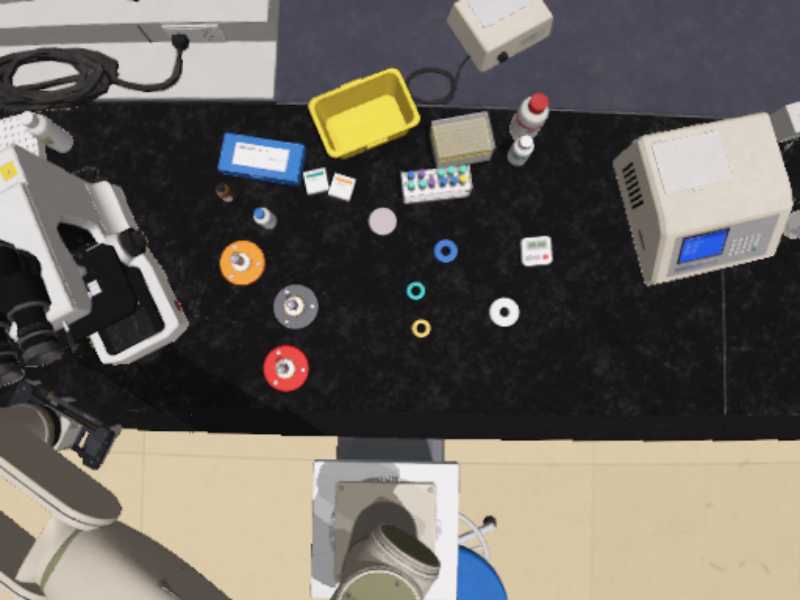

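View pics/s2.png

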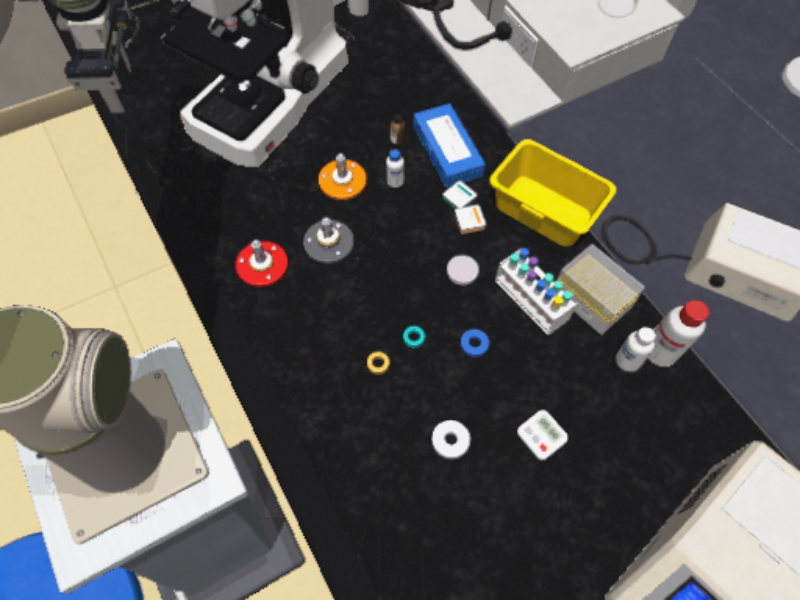

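The top picture (800x600) shows the stands at orange (242,262), dark grey (296,306) and red (286,368). The rings are silver (504,312), blue (446,250), teal (416,291) and brass (421,328). I choose the dark grey stand and the silver, blue and brass rings. The orange and red stands, the teal ring, the dish (382,221) and the bottle are not to be touched.

Run:
```python
from h import *
guess={"top":dict(wide=(504,312),mid=(446,250),nar=(421,328),foot=(296,306),teal=(416,291)),"side":dict(wide=(451,439),mid=(475,342),nar=(378,363),foot=(328,241),teal=(414,336))}
for n in guess:
    f=np.load(n+".npz");im=f["im"];m=cams.camera_model(n);hsv=cv2.cvtColor(im,cv2.COLOR_BGR2HSV).astype(int)
    H,S,V=hsv[...,0],hsv[...,1],hsv[...,2]
    M=dict(wide=(S<50)&(V>120),mid=(H>100)&(H<125)&(S>100)&(V>70),nar=(H>12)&(H<35)&(S>80)&(V>90),teal=(H>78)&(H<98)&(S>100)&(V>70),foot=(V>62))
    for k,g in guess[n].items():
        c=np.array(g)*.64
        w=np.zeros(V.shape,np.uint8);cv2.circle(w,tuple(int(x) for x in c),26,1,-1)
        mk=(M[k]&(w>0)).astype(np.uint8)
        cs,_=cv2.findContours(mk,cv2.RETR_EXTERNAL,cv2.CHAIN_APPROX_NONE)
        ct=max(cs,key=cv2.contourArea);z=.010 if k in("foot",) else .012
        P=onplane(m,ct.reshape(-1,2),z)[:,:2]
        (x,y),r=cv2.minEnclosingCircle(P.astype(np.float32))
        print(n,k,np.round([x,y,2*r],4), P.mean(0).round(4))
a=np.load("top.npz")["im"][165:250,160:345];b=np.load("side.npz")["im"][120:180,185:235]
A=cv2.resize(a,None,fx=4,fy=4,interpolation=cv2.INTER_CUBIC);B=cv2.resize(b,(250,300),interpolation=cv2.INTER_CUBIC)
o=np.zeros((340+250,740,3),np.uint8);o[:340]=A;o[340:,:250]=B[:250];cv2.imwrite("pics/c1.png",o)
```

```text
top wide [ 0.4842 -0.2496  0.0657] [ 0.4837 -0.2501]
top mid [ 0.6172 -0.1185  0.0549] [ 0.6169 -0.1183]
top nar [ 0.4448 -0.067   0.0426] [ 0.4442 -0.0675]
top foot [0.4861 0.21   0.0998] [0.4859 0.2101]
top teal [ 0.5272 -0.0533  0.0419] [ 0.527  -0.0534]
side wide [ 0.4842 -0.2527  0.0662] [ 0.4841 -0.2525]
side mid [ 0.6158 -0.1215  0.0573] [ 0.6164 -0.1215]
side nar [ 0.4436 -0.0709  0.044 ] [ 0.4444 -0.0706]
side foot [0.4871 0.2109 0.1094] [0.4849 0.2073]
side teal [ 0.5262 -0.0572  0.0454] [ 0.5263 -0.0574]
```

View pics/c1.png

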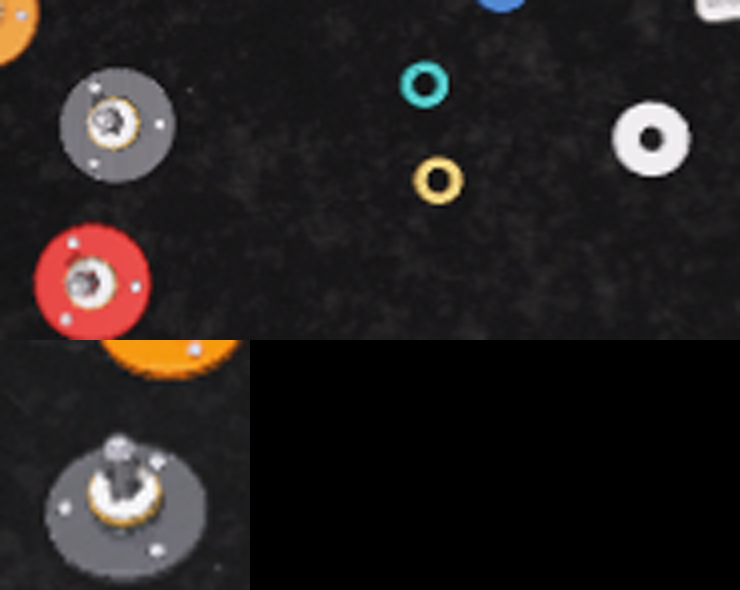

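The crop confirms the dark grey stand with its white facing, the brass ring beside the teal one, and the silver ring. On the first leg I'll swing to above the stand for a close wrist look.

Emit:
apply_moves --series '[[[0,0,0],[0,0,-0.15],93],[[0,0,0],[0,0,-0.15],93],[[0,0,0],[0,0,-0.1458],93]]'

```text
time_s: 0.48
ee_pos: [0.2585, 0.5411, 0.1966]
orientation: [-3.141, -0.001, -3.137]
ft_force: [-0.3, -0.5, 0.3]
opening: 0.0928
gripper_force: 0.0
```

Run:
```python
from h import *
m=cams.camera_model("wrist");print(manip.get_obs()["ee_pos"],manip.get_obs()["orientation"],-np.array(m["R"]).T@np.array(m["t"]),np.array(m["R"]),m["K"])
```

```text
[0.25846994 0.54106882 0.19658464] [-3.14064281e+00 -6.09273912e-04 -3.13669276e+00] [0.18008778 0.54109156 0.38335185] [[-5.41385947e-03  9.99985286e-01 -3.43802342e-04]
 [ 9.59920560e-01  5.29329396e-03  2.80222231e-01]
 [ 2.80219928e-01  1.18706084e-03 -9.59935093e-01]] [[266.12203888   0.         254.95496765]
 [  0.         266.12203888 191.01374595]
 [  0.           0.           1.        ]]
```

Emit:
apply_moves --series '[[[0,-60,0],[0,0,0],93],[[-30,-50,5],[0,0,0],93],[[-36,-46,10],[0,0,0],93],[[-36,-46,10],[0,0,0],93],[[-36,-43,10],[0,0,0],93],[[-36,-43,10],[0,0,0],93],[[-37,-43,11],[0,0,0],93],[[0,0,0],[0,0,0],93],[[0,0,0],[0,0,0],93]]'

```text
time_s: 1.6
ee_pos: [0.4693, 0.2104, 0.1409]
orientation: [3.141, -0.001, 3.141]
ft_force: [0.4, 0.1, 0.7]
opening: 0.0929
gripper_force: 0.0
```

Run:
```python
from h import *
o=manip.get_obs();m=cams.camera_model("wrist");im,d=cams.get_image("wrist");print(o["ee_pos"],o["orientation"],o["ft_force"])
np.savez("w1.npz",im=im,d=d,**m);cv2.imwrite("pics/w1.png",cv2.resize(im,(800,600)))
```

```text
[0.46928034 0.21035175 0.14087393] [ 3.14146883e+00 -1.13146271e-03  3.14059489e+00] [0.37404191 0.08659666 0.73838162]
```

View pics/w1.png

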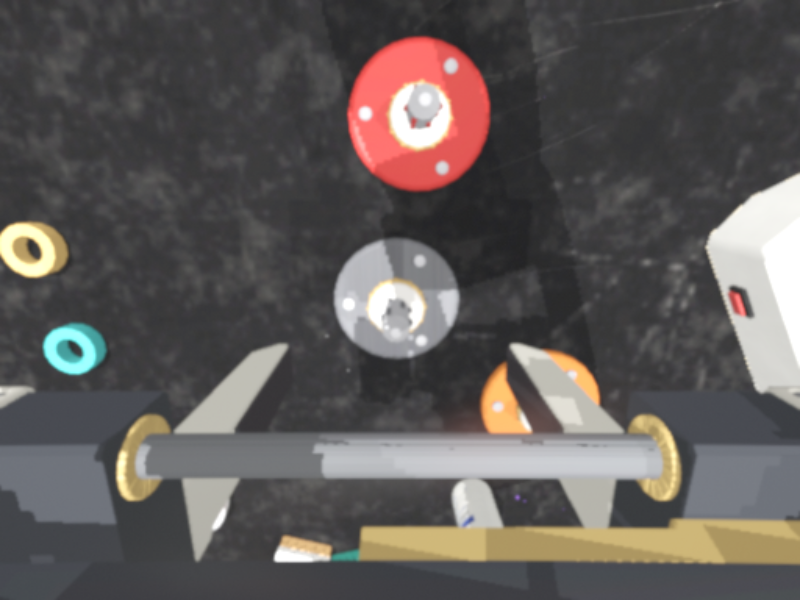

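Wrist view (800x600): the grey foot is centred near (397,298), the arbor tip points to about (397,333), and red, orange and teal are clearly separate. Next I measure the axis from the depth map.

```bash
cat >> h.py <<'E'
def cloud(m,d):
    v,u=np.mgrid[:d.shape[0],:d.shape[1]]; uv=np.c_[u.ravel(),v.ravel()]
    o,r=ray(m,uv); return (o+r*d.reshape(-1,1)).reshape(d.shape+(3,))
def circ(m,mk,z):
    cs,_=cv2.findContours(mk.astype(np.uint8),cv2.RETR_EXTERNAL,cv2.CHAIN_APPROX_NONE)
    ct=cv2.convexHull(max(cs,key=cv2.contourArea)).reshape(-1,2)
    P=onplane(m,ct,z)[:,:2]; A=np.c_[2*P,np.ones(len(P))]; s=np.linalg.lstsq(A,(P**2).sum(1),rcond=None)[0]
    return s[:2].round(4), 2*np.sqrt(s[2]+s[:2]@s[:2]).round(4), P.shape[0]
E
python3 - <<'E'
from h import *
f=dict(np.load("w1.npz"));X=cloud(f,f["d"]);near=np.hypot(X[...,0]-.486,X[...,1]-.21)<.07
ok=near&(f["d"]>0);z=X[...,2]
print(np.percentile(z[ok],[5,50,90,95,98,99.5]).round(4))
for lo,hi,pl in((.006,.013,.010),):
    print("foot",circ(f,ok&(z>lo),pl))
for lo in (.076,.078,.07):
    k=ok&(z>lo);print(lo,k.sum(),X[k].mean(0).round(4), X[k].max(0).round(4) if k.any() else 0)
k=ok&(z>.017)&(z<.036);print("seat z",np.histogram(z[k],np.arange(.016,.037,.002)))
hsv=cv2.cvtColor(f["im"],cv2.COLOR_BGR2HSV);V=hsv[...,2]
print("footcol",circ(f,near&(z<.014)&(V>75),.010))
k=ok&(z>.018)&(z<.036); zs=np.median(z[k])
print("seat",zs,circ(f,k,zs))
print(np.unravel_index(np.argmax(np.where(ok,z,0)),z.shape))
E
```

```text
[-0.0003  0.2634  0.2823  0.2835  0.2842  0.2848]
foot (array([0.9315, 0.21  ]), np.float64(0.825), 22)
0.076 43183 [0.448  0.2107 0.2616] [0.4916 0.2742 0.2859]
0.078 43144 [0.4479 0.2108 0.2618] [0.4898 0.2742 0.2859]
0.07 43327 [0.4481 0.2107 0.261 ] [0.4952 0.2742 0.2859]
seat z (array([  0,   0,   7,  18,  77,  82, 187, 285,  13,  11]), array([0.016, 0.018, 0.02 , 0.022, 0.024, 0.026, 0.028, 0.03 , 0.032,
       0.034, 0.036]))
footcol (array([0.4854, 0.2099]), np.float64(0.1024), 32)
seat 0.029898846223003678 (array([0.4844, 0.2083]), np.float64(0.0442), 17)
(np.int64(381), np.int64(260))
```

Run:
```python
from h import *
f=dict(np.load("w1.npz"));X=cloud(f,f["d"]);z=X[...,2]
near=(np.hypot(X[...,0]-.486,X[...,1]-.21)<.065)&(z<.09)&(f["d"]>0)
print("foot",circ(f,near&(z>.005),.010))
for lo in(.05,.07,.077):
    k=near&(z>lo);print(lo,k.sum(),X[k].mean(0).round(4),X[k].min(0).round(4),X[k].max(0).round(4))
V=f["im"].max(2);k=near&(z>.028)&(z<.034)&(V>200)
P=X[k];print("facing",k.sum(),np.percentile(P[:,2],[10,50,90]).round(4),circ(f,k,np.median(P[:,2])))
b=np.hypot(X[...,0]-.486,X[...,1]-.21); t=(b>.07)&(b<.1)&(abs(z)<.01);print("table z",np.median(z[t]))
```

```text
foot (array([0.4854, 0.2082]), np.float64(0.0988), 39)
0.05 367 [0.4829 0.2086 0.0706] [0.4759 0.1976 0.0501] [0.4952 0.2194 0.0807]
0.07 247 [0.4846 0.2084 0.0755] [0.4769 0.1995 0.0702] [0.4952 0.217  0.0807]
0.077 84 [0.4854 0.2085 0.0788] [0.4804 0.2038 0.077 ] [0.4912 0.2138 0.0807]
facing 469 [0.0293 0.0302 0.0311] (array([0.4861, 0.2082]), np.float64(0.0394), 21)
table z -0.0005130455819696289
```

The arbor axis is at about (0.4857, 0.2083) and the facing is near z = 0.030. Next: the wide spacer.

Emit:
apply_moves --series '[[[0,-58,0],[0,0,0],93],[[0,-58,0],[0,0,0],93],[[0,-58,0],[0,0,0],93],[[0,-58,0],[0,0,0],93],[[0,-58,0],[0,0,0],93],[[0,-58,0],[0,0,0],93],[[0,-58,0],[0,0,0],93],[[0,-54,0],[0,0,0],93],[[0,0,0],[0,0,0],93],[[0,0,0],[0,0,0],93]]'

```text
time_s: 2.9
ee_pos: [0.4701, -0.2483, 0.1413]
orientation: [3.141, 0.0, -3.14]
ft_force: [-0.3, 0.6, 0.1]
opening: 0.0928
gripper_force: 0.0
```

```bash
cat > ring.py <<'E'
import sys
from h import *
x,y,D=map(float,sys.argv[1:4])
o=manip.get_obs();m=cams.camera_model("wrist");im,d=cams.get_image("wrist")
X=cloud(m,d);z=X[...,2];near=(np.hypot(X[...,0]-x,X[...,1]-y)<D/2+.02)&(d>0)&(z<.03)
print("tcp",o["ee_pos"].round(4),o["orientation"].round(4),"F",o["ft_force"].round(2))
print("top face",circ(m,near&(z>.0115),.014), "z",np.percentile(z[near&(z>.0115)],[50,90]).round(4))
E
python3 ring.py 0.484 -0.251 .064
```

```text
tcp [ 0.4701 -0.2483  0.1413] [ 3.1409e+00  1.0000e-04 -3.1405e+00] F [-0.31  0.6   0.06]
top face (array([ 0.4837, -0.252 ]), np.float64(0.0628), 33) z [0.0135 0.0145]
```

Emit:
apply_moves --series '[[[-13.6,-3.7,45],[0,0,0],93],[[0,0,50],[0,0,0],93],[[0,0,25],[0,0,0],93],[[0,0,10],[0,0,0],93],[[0,0,0],[0,0,0],93]]' --grip_force 40

```text
time_s: 3.58
ee_pos: [0.4836, -0.2523, 0.0114]
orientation: [3.141, -0.0, -3.14]
ft_force: [0.5, -0.2, 1.1]
opening: 0.0927
gripper_force: 0.0
```

Emit:
apply_moves --series '[[[0,0,0],[0,0,0],55],[[0,0,0],[0,0,0],55],[[0,0,0],[0,0,0],55],[[0,0,0],[0,0,0],55],[[0,0,0],[0,0,0],55]]' --grip_force 40

```text
time_s: 4.2
ee_pos: [0.4833, -0.2534, 0.0113]
orientation: [3.142, 0.0, 3.141]
ft_force: [-0.1, -0.7, -0.6]
opening: 0.0561
gripper_force: 0.0
```

Run:
```python
from h import *
im,d=cams.get_image("wrist");cv2.imwrite("pics/w2.png",cv2.resize(im,(800,600)));print(manip.get_obs()["opening"],manip.get_obs()["gripper_force"])
```

```text
0.055390850766077804 0.0
```

View pics/w2.png

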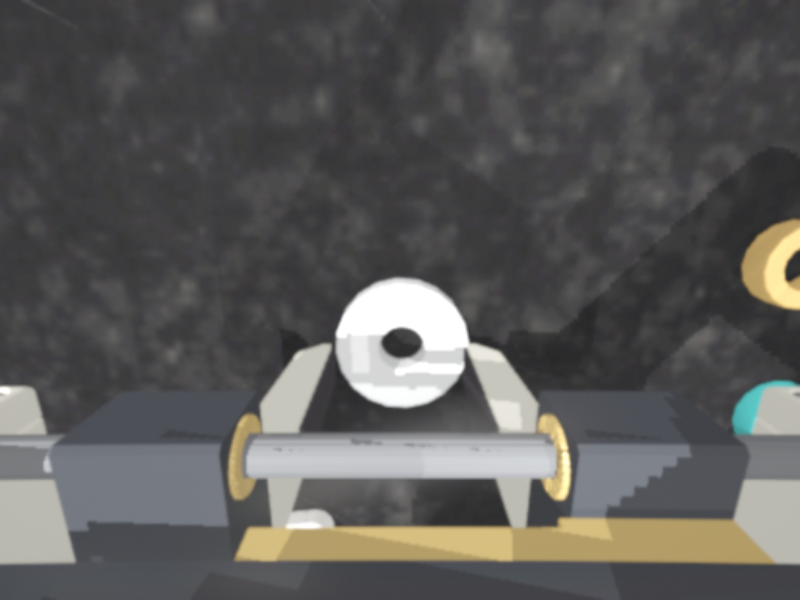

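The silver ring at (402,342) sits against the camera-side edges of the fingers and was squeezed out in -x. I'll measure it again.

Run:
```python
from h import *
o=manip.get_obs();m=cams.camera_model("wrist");im,d=cams.get_image("wrist");X=cloud(m,d);z=X[...,2]
print(o["ee_pos"],o["orientation"],(-np.array(m["R"]).T@np.array(m["t"])).round(4))
near=(np.hypot(X[...,0]-.47,X[...,1]+.252)<.06)&(d>0)
for lo,hi in((.009,.011),(.011,.013),(.013,.015),(.015,.018),(.018,.022)):
  k=near&(z>lo)&(z<hi);print(lo,k.sum())
S=cv2.cvtColor(im,cv2.COLOR_BGR2HSV)
v=im.min(2)>170;mk=v&near;cs,_=cv2.findContours(mk.astype(np.uint8),0,2);c=max(cs,key=cv2.contourArea);print("bbox",cv2.boundingRect(c))
print("ring",circ(m,(im.min(2)>150)&near&(np.arange(512)[None]>210)&(np.arange(512)[None]<302)&(np.arange(384)[:,None]<265),.014))
for r,cc in ((190,256),(200,232),(235,256),(250,256),(225,200),(235,195),(225,310)): print(r,cc,X[r,cc].round(4))
im,d=cams.get_image("top");m=cams.camera_model("top");X=cloud(m,d)
S=cv2.cvtColor(im,cv2.COLOR_BGR2HSV);cv2.imwrite("pics/t3.png",cv2.resize(im[150:250,270:370],(600,600),interpolation=cv2.INTER_CUBIC))
```

```text
[ 0.48324584 -0.25336045  0.01122793] [ 3.14157801e+00 -2.52697938e-05  3.14151372e+00] [ 0.4047 -0.2531  0.1979]
0.009 81
0.011 1121
0.013 3403
0.015 21
0.018 0
bbox (215, 178, 128, 99)
ring (array([ 0.4818, -0.2515]), np.float64(0.065), 40)
190 256 [ 0.4579 -0.2522  0.0135]
200 232 [ 0.4654 -0.2697  0.0137]
235 256 [ 0.4945 -0.2522  0.0113]
250 256 [ 0.506  -0.2522  0.0137]
225 200 [ 0.4743 -0.2886  0.0385]
235 195 [ 0.4736 -0.2883  0.0546]
225 310 [ 0.4735 -0.2177  0.0402]
```

View pics/t3.png

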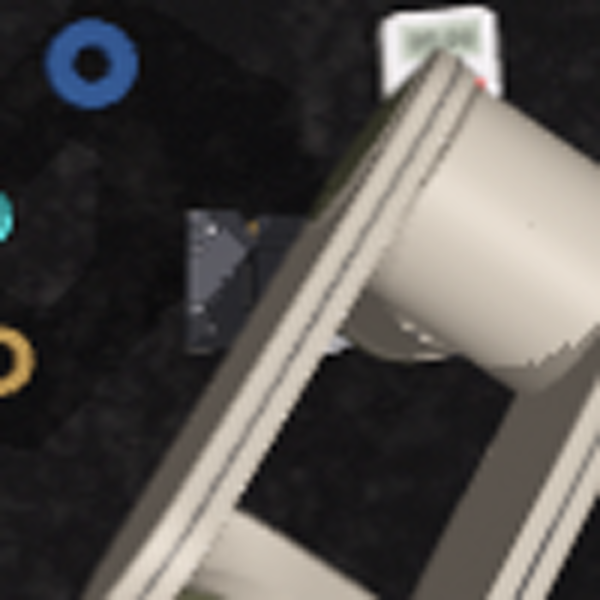

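The top view is blocked by the arm. The ring is still centred between the fingers, so next I check the shape of the inner finger faces against height.

Run:
```python
from h import *
o=manip.get_obs();m=cams.camera_model("wrist");im,d=cams.get_image("wrist");X=cloud(m,d)
print(o["opening"],o["gripper_force"],o["ee_pos"])
k=(d>0)&(abs(X[...,0]-.482)<.012);P=X[k]
for z in np.arange(.0,.09,.006):
    q=P[abs(P[:,2]-z)<.003]; y=q[:,1]+.2534
    a=y[(y<-.02)&(y>-.06)];b=y[(y>.02)&(y<.06)]
    if len(a) and len(b): print(round(z,3),len(a),len(b),"L %.4f %.4f R %.4f %.4f"%(a.max(),a.min(),b.min(),b.max()),"x",q[:,0].min().round(4))
cv2.imwrite("pics/w3.png",cv2.resize(im[200:300,180:330],(800,533),interpolation=cv2.INTER_CUBIC))
```

```text
0.05469621059383579 0.0 [ 0.48322242 -0.25332136  0.0111753 ]
0.0 910 795 L -0.0277 -0.0600 R 0.0311 0.0600 x 0.47
0.012 365 451 L -0.0200 -0.0299 R 0.0200 0.0327 x 0.47
0.03 10 9 L -0.0273 -0.0330 R 0.0276 0.0313 x 0.4738
0.036 87 90 L -0.0270 -0.0385 R 0.0275 0.0398 x 0.4733
0.042 120 122 L -0.0271 -0.0409 R 0.0275 0.0415 x 0.473
0.048 135 152 L -0.0270 -0.0415 R 0.0275 0.0425 x 0.4729
0.054 155 157 L -0.0271 -0.0421 R 0.0276 0.0428 x 0.473
0.06 179 177 L -0.0271 -0.0424 R 0.0279 0.0435 x 0.4728
0.066 208 201 L -0.0270 -0.0431 R 0.0279 0.0440 x 0.4729
0.072 229 234 L -0.0270 -0.0432 R 0.0278 0.0441 x 0.4725
0.078 250 243 L -0.0270 -0.0436 R 0.0279 0.0444 x 0.4726
0.084 242 246 L -0.0270 -0.0423 R 0.0279 0.0437 x 0.4726
```

View pics/w3.png

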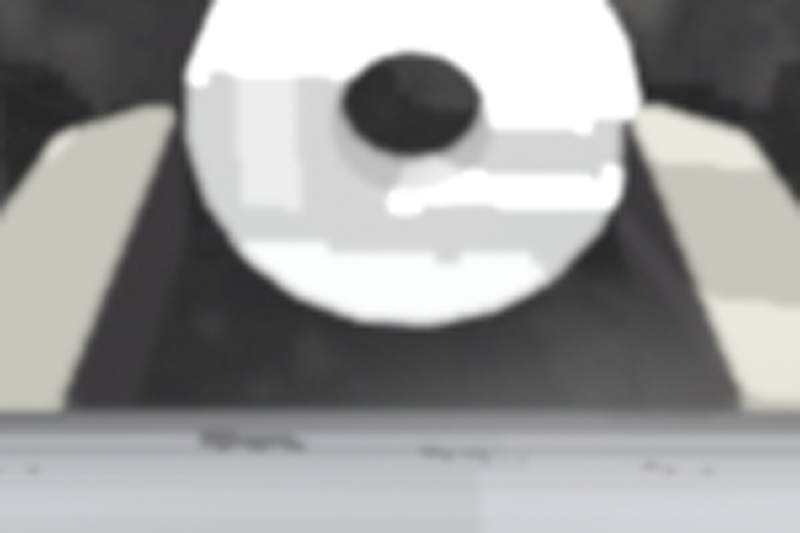

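The depth map shows the finger ends at about z = 0.028, not 0.003. The fingers closed above the ring without touching it. I'll open and go lower in small steps, watching the force.

Emit:
apply_moves --series '[[[0,0,0],[0,0,0],93],[[0,0,0],[0,0,0],93],[[0,0,0],[0,0,0],93],[[0,0,0],[0,0,0],93],[[1.5,1.5,5],[0,0,0],93],[[0,0,4],[0,0,0],93],[[0,0,3],[0,0,0],93],[[0,0,0],[0,0,0],93]]'

```text
time_s: 5.4
ee_pos: [0.4815, -0.2516, -0.0012]
orientation: [3.141, -0.001, -3.142]
ft_force: [-0.1, -0.1, 0.7]
opening: 0.0928
gripper_force: 0.0
```

Run:
```python
from h import *
o=manip.get_obs();m=cams.camera_model("wrist");im,d=cams.get_image("wrist");X=cloud(m,d)
print(o["opening"],o["ft_force"],o["ee_pos"])
k=(d>0)&(abs(X[...,0]-.482)<.014);P=X[k]; y=P[:,1]-o["ee_pos"][1]
for s in(-1,1):
    q=P[(y*s>.043)&(y*s<.064)&(P[:,2]>.004)]; print(s,len(q),np.sort(q[:,2])[:12].round(4))
```

```text
0.09277660998784727 [-0.10799865 -0.12815195  0.74017152] [ 0.48150257 -0.25161551 -0.00123039]
-1 4579 [0.0188 0.019  0.0193 0.0199 0.0199 0.0199 0.02   0.0201 0.0202 0.0203
 0.0203 0.0203]
1 3607 [0.0195 0.0199 0.02   0.0201 0.0201 0.0203 0.0203 0.0204 0.0204 0.0205
 0.0205 0.0206]
```

Emit:
apply_moves --series '[[[0,0,4],[0,0,0],93],[[0,0,4],[0,0,0],93],[[0,0,3],[0,0,0],93],[[0,0,0],[0,0,0],93]]'

```text
time_s: 5.95
ee_pos: [0.4815, -0.2516, -0.0122]
orientation: [3.141, -0.001, 3.142]
ft_force: [0.7, -0.4, -0.8]
opening: 0.0929
gripper_force: 0.0
```

Emit:
apply_moves --series '[[[0,0,2],[0,0,0],93],[[0,0,2],[0,0,0],93],[[0,0,0],[0,0,0],93]]'

```text
time_s: 6.32
ee_pos: [0.4816, -0.2517, -0.016]
orientation: [3.141, -0.0, 3.142]
ft_force: [-0.5, -0.7, 0.8]
opening: 0.0934
gripper_force: 0.0
```

Emit:
apply_moves --series '[[[0,0,0],[0,0,0],50],[[0,0,0],[0,0,0],50],[[0,0,0],[0,0,0],50],[[0,0,0],[0,0,0],50],[[0,0,0],[0,0,0],50]]' --grip_force 40

```text
time_s: 6.95
ee_pos: [0.4818, -0.2518, -0.0157]
orientation: [-3.142, 0.0, 3.142]
ft_force: [-0.2, -0.5, 1.2]
opening: 0.063
gripper_force: 40.0
```

Run:
```python
from h import *
o=manip.get_obs();m=cams.camera_model("wrist");im,d=cams.get_image("wrist");X=cloud(m,d);x,y,_=o["ee_pos"]
print(o["opening"],o["ft_force"],o["ee_pos"])
k=(d>0)&(abs(X[...,0]-x)<.014);P=X[k]; yy=P[:,1]-y
for s in(-1,1):
    q=P[(yy*s>.034)&(yy*s<.05)&(P[:,2]>.003)]; print(s,len(q),np.sort(q[:,2])[:12].round(4))
```

```text
0.06304314353604262 [-0.20655796 -0.48557556  1.19570493] [ 0.48182075 -0.25184648 -0.01571897]
-1 1321 [0.0058 0.0058 0.006  0.0062 0.0065 0.0071 0.0072 0.0074 0.0074 0.0079
 0.0082 0.0083]
1 1339 [0.0052 0.0053 0.0054 0.0059 0.0064 0.0067 0.0068 0.0073 0.0077 0.0078
 0.0079 0.008 ]
```

Gripped at 63 mm and 40 N. Next: lift and carry to above the arbor.

Emit:
apply_moves --series '[[[0,0,-20],[0,0,0],50],[[0,0,-50],[0,0,0],50],[[0,30,-40],[0,0,0],50],[[0,58,-10],[0,0,0],50],[[0,58,0],[0,0,0],50],[[0,58,0],[0,0,0],50],[[0,58,0],[0,0,0],50],[[0,58,0],[0,0,0],50],[[0,58,0],[0,0,0],50],[[-4,50,0],[0,0,0],50]]'

```text
time_s: 8.25
ee_pos: [0.4852, 0.1783, 0.1042]
orientation: [3.142, 0.0, -3.141]
ft_force: [0.4, -0.7, -0.5]
opening: 0.0633
gripper_force: 40.0
```

Emit:
apply_moves --series '[[[0,32,20],[0,0,0],50],[[0,0,10],[0,0,0],50],[[0,0,0],[0,0,0],50]]'

```text
time_s: 8.62
ee_pos: [0.4847, 0.2073, 0.0729]
orientation: [-3.14, -0.003, -3.141]
ft_force: [-0.1, -0.5, -1.2]
opening: 0.0633
gripper_force: 40.0
```

Run:
```python
from h import *
o=manip.get_obs();m=cams.camera_model("wrist");im,d=cams.get_image("wrist");X=cloud(m,d);z=X[...,2]
np.savez("w4.npz",im=im,d=d,**m)
print(o["ee_pos"],o["orientation"],o["ft_force"],o["opening"])
cv2.imwrite("pics/w4.png",cv2.resize(im[150:300,156:356],(800,600),interpolation=cv2.INTER_CUBIC))
```

```text
[0.48466536 0.20729181 0.07292387] [-3.14033381e+00 -2.60859854e-03 -3.14130524e+00] [-0.06175674 -0.48882367 -1.20264028] 0.06331899539052953
```

View pics/w4.png

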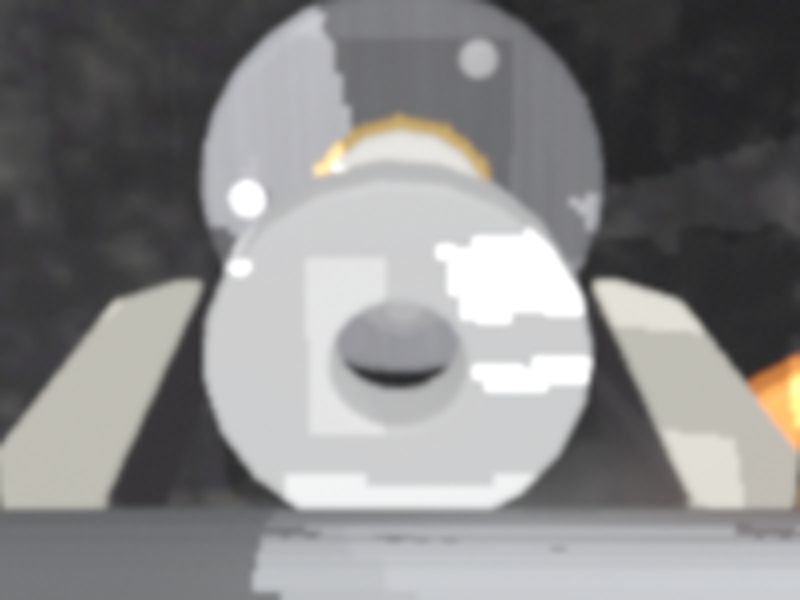

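The ring hangs centred between the fingers. In the crop its bore is near (398,360), with the arbor tip faintly visible through it at (400,315). I'll measure the ring and the axis in this one frame.

Run:
```python
from h import *
f=dict(np.load("w4.npz"));X=cloud(f,f["d"]);z=X[...,2];d=f["d"]
r=np.hypot(X[...,0]-.485,X[...,1]-.208);c=np.arange(512)[None];v=np.arange(384)[:,None]
k=(d>0)&(z>.098)&(z<.108)&(r<.036)&(c>206)&(c<306);zt=np.median(z[k]);print("ring z",zt)
# plane fit tilt
P=X[k];A=np.c_[P[:,:2]-P[:,:2].mean(0),np.ones(len(P))];print("tilt",np.linalg.lstsq(A,P[:,2],rcond=None)[0].round(4))
cs,h=cv2.findContours(k.astype(np.uint8),cv2.RETR_CCOMP,cv2.CHAIN_APPROX_NONE)
for ct,hh in zip(cs,h[0]):
    if cv2.contourArea(ct)>100:
        Q=onplane(f,ct.reshape(-1,2),zt)[:,:2].astype(np.float32);(x,y),R=cv2.minEnclosingCircle(Q);print("hole" if hh[3]>=0 else "outer",round(x,4),round(y,4),round(2*R,4),cv2.boundingRect(ct))
b=(d>0)&(r<.012)&(z<.09)&(z>.05)&(c>235)&(c<275)&(v>215)&(v<255);print("tip px",b.sum(),X[b].min(0).round(4),X[b].max(0).round(4))
t=b&(z>.0775);print(t.sum(),X[t].mean(0).round(4) if t.any() else 0)
# foot: fit visible part of the rim (z .006-.013, camera side)
k=(d>0)&(z>.006)&(z<.014)&(r<.07)
P=X[k];rr=np.hypot(*(P[:,:2]-[.4857,.2083]).T);e=P[(rr>.046)]
A=np.c_[2*e[:,:2],np.ones(len(e))]
m8=k.astype(np.uint8);cs,_=cv2.findContours(m8,0,1);ct=max(cs,key=cv2.contourArea).reshape(-1,2);Q=onplane(f,ct,.01)[:,:2];Q=Q[(np.hypot(*(Q-[.4857,.2083]).T)>.045)&(Q[:,0]<.48)]
s=np.linalg.lstsq(np.c_[2*Q,np.ones(len(Q))],(Q**2).sum(1),rcond=None)[0];print("foot",s[:2].round(4),2*np.sqrt(s[2]+s[:2]@s[:2]),len(Q))
```

```text
ring z 0.10202051040839064
tilt [ 3.00e-03 -1.00e-04  1.02e-01]
outer 0.486 0.2086 0.0657 (207, 193, 99, 84)
hole 0.4854 0.2074 0.0226 (238, 225, 34, 31)
tip px 116 [0.4852 0.2009 0.0718] [0.4948 0.2162 0.0892]
63 [0.4876 0.2084 0.0793]
foot [0.4839 0.2084] 0.09636912229748638 137
```

Emit:
apply_moves --series '[[[-0.5,0.6,5],[0,0,0],50],[[0,0,6],[0,0,0],50],[[0,0,6],[0,0,0],50],[[0,0,3],[0,0,0],50],[[0,0,0],[0,0,0],50]]'

```text
time_s: 9.3
ee_pos: [0.4857, 0.2086, 0.0537]
orientation: [-3.141, -0.001, -3.142]
ft_force: [-1.3, 0.2, -2.1]
opening: 0.0636
gripper_force: 40.0
```

Emit:
apply_moves --series '[[[0,0,4],[0,0,0],50],[[0,0,4],[0,0,0],50],[[0,0,4],[0,0,0],50],[[0,0,4],[0,0,0],50]]' --grip_force 50

```text
time_s: 9.8
ee_pos: [0.4857, 0.2088, 0.0379]
orientation: [-3.142, -0.001, -3.141]
ft_force: [-4.2, -1.9, 2.6]
opening: 0.0631
gripper_force: 50.0
```

Emit:
apply_moves --series '[[[0,0,4],[0,0,0],50],[[0,0,4],[0,0,0],50],[[0,0,4],[0,0,0],50],[[0,0,3],[0,0,0],50],[[0,0,0],[0,0,0],50]]'

```text
time_s: 10.42
ee_pos: [0.4858, 0.2087, 0.0226]
orientation: [-3.141, -0.001, -3.142]
ft_force: [-2.6, -0.3, -2.7]
opening: 0.063
gripper_force: 50.0
```

Emit:
apply_moves --series '[[[0.4,0,1.5],[0,0,0],50],[[0,0,1.5],[0,0,0],50],[[0,0,1.5],[0,0,0],50],[[0,0,1],[0,0,0],50],[[0,0,0],[0,0,0],50]]'

```text
time_s: 11.05
ee_pos: [0.4858, 0.2088, 0.0178]
orientation: [3.142, -0.0, -3.142]
ft_force: [-4.3, -1.4, 2.5]
opening: 0.0629
gripper_force: 50.0
```

Emit:
apply_moves --series '[[[0,0,0.8],[0,0,0],50],[[0,0,0.8],[0,0,0],50],[[0,0,0],[0,0,0],50]]'

```text
time_s: 11.42
ee_pos: [0.4859, 0.2089, 0.0163]
orientation: [3.141, 0.0, -3.142]
ft_force: [-4.5, -0.6, 1.3]
opening: 0.0628
gripper_force: 50.0
```

Emit:
apply_moves --series '[[[0,0,0.7],[0,0,0],50],[[0,0,0],[0,0,0],50]]'

```text
time_s: 11.68
ee_pos: [0.4859, 0.2089, 0.0155]
orientation: [3.141, 0.0, -3.142]
ft_force: [-5.3, -1.0, 1.8]
opening: 0.063
gripper_force: 50.0
```

Emit:
apply_moves --series '[[[0.5,0,0.7],[0,0,0],50],[[0,0,0],[0,0,0],50]]'

```text
time_s: 11.92
ee_pos: [0.4857, 0.2089, 0.015]
orientation: [3.141, 0.001, -3.142]
ft_force: [-3.7, 0.3, 2.6]
opening: 0.0628
gripper_force: 50.0
```

Emit:
apply_moves --series '[[[0,0,0.7],[0,0,0],50],[[0,0,0],[0,0,0],50]]'

```text
time_s: 12.18
ee_pos: [0.4857, 0.2088, 0.0145]
orientation: [3.141, 0.001, 3.142]
ft_force: [-5.1, -2.0, 5.8]
opening: 0.0632
gripper_force: 50.0
```

Emit:
apply_moves --series '[[[0,0,0.5],[0,0,0],50],[[0,0,0],[0,0,0],50]]'

```text
time_s: 12.42
ee_pos: [0.4858, 0.2089, 0.0143]
orientation: [3.141, 0.001, -3.142]
ft_force: [-6.5, -2.5, 8.9]
opening: 0.0629
gripper_force: 50.0
```

Emit:
apply_moves --series '[[[0,0,0.7],[0,0,0],50],[[0,0,0],[0,0,0],50]]'

```text
time_s: 12.68
ee_pos: [0.4858, 0.2089, 0.014]
orientation: [3.141, 0.001, -3.142]
ft_force: [-8.8, -2.5, 12.7]
opening: 0.0628
gripper_force: 50.0
```

Emit:
apply_moves --series '[[[0,0,0.6],[0,0,0],50],[[0,0,0],[0,0,0],50],[[0,0,0],[0,0,0],50]]'

```text
time_s: 13.05
ee_pos: [0.4859, 0.2089, 0.0138]
orientation: [3.141, 0.001, -3.142]
ft_force: [-10.3, -2.0, 15.4]
opening: 0.0634
gripper_force: 50.0
```

Emit:
apply_moves --series '[[[0.8,0.2,0.2],[0,0,0],50],[[0.5,0,0.2],[0,0,0],50],[[0,0,0],[0,0,0],50],[[0,0,0],[0,0,0],50]]'

```text
time_s: 13.55
ee_pos: [0.4858, 0.2089, 0.0138]
orientation: [3.142, 0.003, -3.142]
ft_force: [-5.8, -4.1, 15.3]
opening: 0.0625
gripper_force: 50.0
```

Emit:
apply_moves --series '[[[0,0,0],[0,0,0],93],[[0,0,0],[0,0,0],93],[[0,0,0],[0,0,0],93],[[0,0,0],[0,0,0],93],[[0,0,-20],[0,0,0],93],[[0,0,-50],[0,0,0],93],[[15,0,-55],[0,0,0],93],[[0,0,0],[0,0,0],93],[[0,0,0],[0,0,0],93]]'

```text
time_s: 14.68
ee_pos: [0.469, 0.209, 0.1366]
orientation: [3.142, 0.0, -3.141]
ft_force: [0.6, 0.1, -0.5]
opening: 0.0928
gripper_force: 0.0
```

```bash
cat > chk.py <<'E'
import sys
from h import *
D=float(sys.argv[1]);zt=float(sys.argv[2])
o=manip.get_obs();m=cams.camera_model("wrist");im,d=cams.get_image("wrist");X=cloud(m,d);z=X[...,2]
print(o["ee_pos"],o["ft_force"])
r=np.hypot(X[...,0]-.486,X[...,1]-.2085);k=(d>0)&(abs(z-zt)<.004)&(r<D/2+.006)
P=X[k];print("z",np.percentile(P[:,2],[10,50,90]).round(4),circ(m,k,np.median(P[:,2])))
A=np.c_[P[:,:2]-P[:,:2].mean(0),np.ones(len(P))];print("tilt",np.linalg.lstsq(A,P[:,2],rcond=None)[0].round(4))
t=(d>0)&(r<.015)&(z>.077)&(z<.084);print("tip",X[t].mean(0).round(4))
E
python3 chk.py .064 .044
```

```text
[0.46902128 0.20897508 0.13655121] [ 0.5950715   0.05613894 -0.47655204]
z [0.0433 0.0443 0.0452] (array([0.4857, 0.2084]), np.float64(0.0632), 34)
tilt [ 0.0049 -0.0039  0.0442]
tip [0.4857 0.2081 0.0786]
```

The wide spacer is home: its top is at 0.044, level and centred. Next: the middle one.

Emit:
apply_moves --series '[[[-22,-55,0],[0,0,0],93],[[-22,-55,0],[0,0,0],93],[[-22,-55,0],[0,0,0],93],[[-22,-55,0],[0,0,0],93],[[-22,-55,0],[0,0,0],93],[[-22,-53,0],[0,0,0],93],[[0,0,30],[0,0,0],93],[[0,0,30],[0,0,0],93],[[0,0,0],[0,0,0],93]]'

```text
time_s: 15.85
ee_pos: [0.5972, -0.1182, 0.0714]
orientation: [3.139, -0.009, 3.141]
ft_force: [-0.6, -0.1, -0.5]
opening: 0.0924
gripper_force: 0.0
```

```bash
python3 ring.py 0.617 -0.120 .052
```

```text
tcp [ 0.5972 -0.1182  0.0714] [ 3.1389 -0.0093  3.1411] F [-0.58 -0.09 -0.52]
top face (array([ 0.6161, -0.1206]), np.float64(0.051), 30) z [0.0135 0.0143]
```

Emit:
apply_moves --series '[[[-15,-2,30],[0,0,0],93],[[0,0,30],[0,0,0],93],[[0,0,0],[0,0,0],93],[[0,0,0],[0,0,0],93]]'

```text
time_s: 16.4
ee_pos: [0.6171, -0.1212, 0.0187]
orientation: [-3.141, 0.002, -3.141]
ft_force: [1.3, 0.4, 0.9]
opening: 0.0929
gripper_force: 0.0
```

Emit:
apply_moves --series '[[[1,0.6,15],[0,0,0],93],[[0,0,11],[0,0,0],93],[[0,0,5],[0,0,0],93],[[0,0,3],[0,0,0],80],[[0,0,0],[0,0,0],70]]'

```text
time_s: 17.02
ee_pos: [0.615, -0.1204, -0.0174]
orientation: [3.142, -0.0, -3.142]
ft_force: [0.1, -0.8, 1.7]
opening: 0.0778
gripper_force: 0.0
```

Emit:
apply_moves --series '[[[0,0,0],[0,0,0],40],[[0,0,0],[0,0,0],40],[[0,0,0],[0,0,0],40],[[0,0,0],[0,0,0],40]]' --grip_force 50

```text
time_s: 17.52
ee_pos: [0.6153, -0.1205, -0.0169]
orientation: [-3.141, 0.0, 3.142]
ft_force: [-0.0, -0.3, 1.4]
opening: 0.0506
gripper_force: 50.0
```

Emit:
apply_moves --series '[[[0,0,-20],[0,0,0],40],[[0,0,-50],[0,0,0],40],[[0,0,-40],[0,0,0],40],[[22,55,0],[0,0,0],40],[[22,55,0],[0,0,0],40],[[22,55,0],[0,0,0],40],[[22,55,0],[0,0,0],40],[[22,55,0],[0,0,0],40],[[20,54,0],[0,0,0],40],[[0,0,0],[0,0,0],40]]'

```text
time_s: 18.77
ee_pos: [0.4839, 0.2121, 0.0943]
orientation: [3.14, 0.001, -3.136]
ft_force: [0.1, -1.0, -0.4]
opening: 0.0506
gripper_force: 50.0
```

Emit:
apply_moves --series '[[[0,0,18],[0,0,0],40],[[0,0,0],[0,0,0],40],[[0,0,0],[0,0,0],40]]'

```text
time_s: 19.15
ee_pos: [0.4852, 0.2072, 0.0743]
orientation: [-3.141, -0.001, 3.14]
ft_force: [-0.3, 0.1, -0.9]
opening: 0.0507
gripper_force: 50.0
```

```bash
cat > hand.py <<'E'
from h import *
o=manip.get_obs();f=cams.camera_model("wrist");im,d=cams.get_image("wrist")
X=cloud(f,d);z=X[...,2];print(o["ee_pos"].round(4),o["orientation"].round(4),o["ft_force"].round(1),o["opening"])
zt=o["ee_pos"][2]+.0165+.014
r=np.hypot(X[...,0]-.486,X[...,1]-.2085);c=np.arange(512)[None]
k=(d>0)&(abs(z-zt)<.005)&(r<.036)&(c>206)&(c<306);P=X[k];zm=np.median(P[:,2]);print("ring z",zm,"expected",zt)
A=np.c_[P[:,:2]-P[:,:2].mean(0),np.ones(len(P))];print("tilt",np.linalg.lstsq(A,P[:,2],rcond=None)[0].round(4))
cs,h=cv2.findContours(k.astype(np.uint8),cv2.RETR_CCOMP,cv2.CHAIN_APPROX_NONE)
for ct,hh in zip(cs,h[0]):
    if cv2.contourArea(ct)>100:
        Q=onplane(f,ct.reshape(-1,2),zm)[:,:2].astype(np.float32);(x,y),R=cv2.minEnclosingCircle(Q);print("hole" if hh[3]>=0 else "outer",round(x,4),round(y,4),round(2*R,4))
E
python3 hand.py
```

```text
[0.4852 0.2072 0.0743] [-3.1410e+00 -1.1000e-03  3.1396e+00] [-0.3  0.1 -0.9] 0.05069360211233263
ring z 0.10458079199621026 expected 0.10483446009316295
tilt [0.0062 0.0009 0.1045]
outer 0.4801 0.2083 0.0635
hole 0.4848 0.2073 0.0223
```

Emit:
apply_moves --series '[[[-0.7,1.2,6],[0,0,0],40],[[0,0,6],[0,0,0],40],[[0,0,6],[0,0,0],40],[[0,0,3],[0,0,0],40],[[0,0,0],[0,0,0],40]]'

```text
time_s: 19.82
ee_pos: [0.4855, 0.2098, 0.0534]
orientation: [-3.141, -0.001, -3.141]
ft_force: [0.4, 0.0, -1.1]
opening: 0.0505
gripper_force: 50.0
```

Emit:
apply_moves --series '[[[0,0,4],[0,0,0],40],[[0,0,4],[0,0,0],40],[[0,0,4],[0,0,0],40],[[0,0,4],[0,0,0],40],[[0,0,3],[0,0,0],40],[[0,0,0],[0,0,0],40]]'

```text
time_s: 20.58
ee_pos: [0.4855, 0.2096, 0.0343]
orientation: [-3.141, -0.001, 3.142]
ft_force: [-0.1, -2.3, -2.0]
opening: 0.0504
gripper_force: 50.0
```

Emit:
apply_moves --series '[[[0,-0.6,2],[0,0,0],40],[[0,0,2],[0,0,0],40],[[0,0,1],[0,0,0],40],[[0,0,0],[0,0,0],40]]'

```text
time_s: 21.08
ee_pos: [0.4857, 0.2092, 0.0297]
orientation: [3.142, -0.0, 3.142]
ft_force: [-1.1, -2.2, 1.2]
opening: 0.0509
gripper_force: 50.0
```

Emit:
apply_moves --series '[[[0,0,0.8],[0,0,0],40],[[0,0,0],[0,0,0],40]]'

```text
time_s: 21.32
ee_pos: [0.4857, 0.2092, 0.029]
orientation: [-3.142, -0.0, -3.142]
ft_force: [-1.7, -1.0, 1.3]
opening: 0.0508
gripper_force: 50.0
```

Emit:
apply_moves --series '[[[0,0,0.7],[0,0,0],40],[[0,0,0],[0,0,0],40]]'

```text
time_s: 21.58
ee_pos: [0.4857, 0.2092, 0.0282]
orientation: [-3.142, -0.0, 3.142]
ft_force: [-1.2, -1.5, 1.7]
opening: 0.0509
gripper_force: 50.0
```

Emit:
apply_moves --series '[[[0,0,0.7],[0,0,0],40],[[0,0,0],[0,0,0],40]]'

```text
time_s: 21.82
ee_pos: [0.4858, 0.2092, 0.0277]
orientation: [3.142, 0.0, -3.142]
ft_force: [-2.8, -1.6, 2.7]
opening: 0.0507
gripper_force: 50.0
```

Emit:
apply_moves --series '[[[0,0,0.7],[0,0,0],40],[[0,0,0],[0,0,0],40]]'

```text
time_s: 22.08
ee_pos: [0.4859, 0.2092, 0.0274]
orientation: [3.142, 0.0, -3.142]
ft_force: [-3.7, -2.3, 6.1]
opening: 0.0508
gripper_force: 50.0
```

Emit:
apply_moves --series '[[[0.3,0,0.7],[0,0,0],40],[[0,0,0],[0,0,0],40]]'

```text
time_s: 22.32
ee_pos: [0.486, 0.2093, 0.0272]
orientation: [3.141, 0.001, -3.142]
ft_force: [-4.9, -3.8, 9.8]
opening: 0.0505
gripper_force: 50.0
```

Emit:
apply_moves --series '[[[0.3,0,0.6],[0,0,0],40],[[0,0,0],[0,0,0],40]]'

```text
time_s: 22.58
ee_pos: [0.486, 0.2092, 0.027]
orientation: [3.142, 0.001, -3.142]
ft_force: [-5.0, -4.0, 12.6]
opening: 0.0504
gripper_force: 50.0
```

Emit:
apply_moves --series '[[[0.4,-0.4,0.8],[0,0,0],40],[[0,0,0],[0,0,0],40],[[0,0,0],[0,0,0],40],[[0,0,0],[0,0,0],40]]'

```text
time_s: 23.08
ee_pos: [0.4861, 0.2092, 0.0267]
orientation: [3.141, 0.002, -3.142]
ft_force: [-5.7, -2.9, 14.5]
opening: 0.0508
gripper_force: 50.0
```

Emit:
apply_moves --series '[[[0,0,0],[0,0,0],93],[[0,0,0],[0,0,0],93],[[0,0,0],[0,0,0],93],[[0,0,0],[0,0,0],93],[[0,0,-20],[0,0,0],93],[[0,0,-45],[0,0,0],93],[[15,0,-45],[0,0,0],93],[[0,0,0],[0,0,0],93],[[0,0,0],[0,0,0],93]]'

```text
time_s: 24.2
ee_pos: [0.4697, 0.2087, 0.1343]
orientation: [-3.142, -0.0, -3.141]
ft_force: [-0.2, 0.7, 0.3]
opening: 0.0929
gripper_force: 0.0
```

```bash
python3 chk.py .052 .058
```

```text
[0.46969073 0.20873678 0.13433158] [-0.22622349  0.67406525  0.32677877]
z [0.057  0.058  0.0589] (array([0.4861, 0.2085]), np.float64(0.0512), 33)
tilt [0.0081 0.0003 0.058 ]
tip [0.4858 0.2082 0.0787]
```

The middle spacer is home (top at 0.058). Next: the narrow brass one.

Emit:
apply_moves --series '[[[8,-55,0],[0,0,0],93],[[8,-55,0],[0,0,0],93],[[8,-56,0],[0,0,0],93],[[8,-56,0],[0,0,0],93],[[8,-56,0],[0,0,0],93],[[0,0,30],[0,0,0],93],[[0,0,30],[0,0,0],93],[[0,0,0],[0,0,0],93],[[0,0,0],[0,0,0],93]]'

```text
time_s: 25.38
ee_pos: [0.4297, -0.0691, 0.0749]
orientation: [3.141, -0.001, -3.141]
ft_force: [0.1, 0.3, 0.0]
opening: 0.0929
gripper_force: 0.0
```

```bash
python3 ring.py 0.4435 -0.069 .040
```

```text
tcp [ 0.4297 -0.0691  0.0749] [ 3.1413e+00 -9.0000e-04 -3.1413e+00] F [0.09 0.32 0.01]
top face (array([ 0.4438, -0.0695]), np.float64(0.039), 21) z [0.0134 0.0143]
```

Emit:
apply_moves --series '[[[-14,-0.5,40],[0,0,0],93],[[0,0,32],[0,0,0],80],[[0,0,12],[0,0,0],70],[[0,0,5],[0,0,0],60],[[0,0,2],[0,0,0],60],[[0,0,0],[0,0,0],60]]'

```text
time_s: 26.18
ee_pos: [0.4447, -0.07, -0.0151]
orientation: [-3.141, 0.002, -3.142]
ft_force: [-0.4, 0.1, 0.2]
opening: 0.0604
gripper_force: 0.0
```

Emit:
apply_moves --series '[[[0,0,0],[0,0,0],28],[[0,0,0],[0,0,0],28],[[0,0,0],[0,0,0],28],[[0,0,0],[0,0,0],28]]' --grip_force 50

```text
time_s: 26.68
ee_pos: [0.444, -0.0698, -0.0159]
orientation: [-3.142, 0.0, -3.142]
ft_force: [-0.6, 0.8, 3.9]
opening: 0.038
gripper_force: 50.0
```

Emit:
apply_moves --series '[[[0,0,-20],[0,0,0],28],[[0,0,-50],[0,0,0],28],[[0,0,-40],[0,0,0],28],[[-8,55,0],[0,0,0],28],[[-8,55,0],[0,0,0],28],[[-8,56,0],[0,0,0],28],[[-8,56,0],[0,0,0],28],[[-9,56,0],[0,0,0],28],[[0,0,10],[0,0,0],28],[[0,0,9],[0,0,0],28]]'

```text
time_s: 27.92
ee_pos: [0.4841, 0.208, 0.0737]
orientation: [-3.141, -0.001, -3.141]
ft_force: [-0.1, -0.7, -1.5]
opening: 0.0379
gripper_force: 50.0
```

Emit:
apply_moves --series '[[[0,0,0],[0,0,0],28],[[0,0,0],[0,0,0],28]]'

```text
time_s: 28.18
ee_pos: [0.4849, 0.2071, 0.0749]
orientation: [-3.141, -0.0, 3.14]
ft_force: [1.2, 0.4, 0.3]
opening: 0.0382
gripper_force: 50.0
```

```bash
python3 hand.py
```

```text
[0.4849 0.2071 0.0749] [-3.1414e+00 -1.0000e-04  3.1398e+00] [1.2 0.4 0.3] 0.03818090683926451
ring z 0.10402648484451989 expected 0.10535627119280862
tilt [-0.0062 -0.0006  0.1041]
outer 0.4779 0.2082 0.0632
hole 0.4841 0.2072 0.0225
```

Emit:
apply_moves --series '[[[-1.5,1.3,6],[0,0,0],28],[[0,0,6],[0,0,0],28],[[0,0,6],[0,0,0],28],[[0,0,3],[0,0,0],28],[[0,0,0],[0,0,0],28]]'

```text
time_s: 28.85
ee_pos: [0.4859, 0.2095, 0.0534]
orientation: [-3.141, -0.001, -3.142]
ft_force: [0.3, 1.0, -0.7]
opening: 0.0384
gripper_force: 50.0
```

Emit:
apply_moves --series '[[[0,0,3],[0,0,0],28],[[0,0,3],[0,0,0],28],[[0,0,2],[0,0,0],28],[[0,0,0],[0,0,0],28]]'

```text
time_s: 29.35
ee_pos: [0.4862, 0.2094, 0.0456]
orientation: [-3.141, -0.0, 3.142]
ft_force: [0.3, -0.1, -2.1]
opening: 0.0382
gripper_force: 50.0
```

Emit:
apply_moves --series '[[[0,0,1.5],[0,0,0],28],[[0,0,1],[0,0,0],28],[[0,0,0],[0,0,0],28]]'

```text
time_s: 29.72
ee_pos: [0.4863, 0.2095, 0.0433]
orientation: [-3.141, 0.0, -3.142]
ft_force: [1.1, -1.0, -0.5]
opening: 0.0382
gripper_force: 50.0
```

Emit:
apply_moves --series '[[[0,0,0.8],[0,0,0],28],[[0,0,0],[0,0,0],28]]'

```text
time_s: 29.98
ee_pos: [0.4864, 0.2095, 0.0426]
orientation: [-3.142, 0.0, -3.142]
ft_force: [-0.1, -1.9, 0.9]
opening: 0.0382
gripper_force: 50.0
```

Emit:
apply_moves --series '[[[0,0,0.7],[0,0,0],28],[[0,0,0],[0,0,0],28]]'

```text
time_s: 30.22
ee_pos: [0.4865, 0.2095, 0.0424]
orientation: [-3.142, 0.0, -3.142]
ft_force: [-1.6, -2.8, 5.2]
opening: 0.0381
gripper_force: 50.0
```

Emit:
apply_moves --series '[[[0,0,0.7],[0,0,0],28],[[0,0,0],[0,0,0],28]]'

```text
time_s: 30.48
ee_pos: [0.4867, 0.2096, 0.0422]
orientation: [-3.142, 0.001, -3.141]
ft_force: [-3.8, -3.3, 9.4]
opening: 0.0381
gripper_force: 50.0
```

Emit:
apply_moves --series '[[[0,0,0.7],[0,0,0],28],[[0,0,0],[0,0,0],28]]'

```text
time_s: 30.72
ee_pos: [0.4868, 0.2096, 0.0419]
orientation: [-3.142, 0.001, -3.142]
ft_force: [-5.0, -3.6, 13.1]
opening: 0.0383
gripper_force: 50.0
```

Emit:
apply_moves --series '[[[0.4,-0.4,0.5],[0,0,0],28],[[0,0,0],[0,0,0],28],[[0,0,0],[0,0,0],28],[[0,0,0],[0,0,0],28]]'

```text
time_s: 31.22
ee_pos: [0.4868, 0.2095, 0.0419]
orientation: [3.141, 0.002, -3.142]
ft_force: [-4.8, -2.5, 14.2]
opening: 0.0379
gripper_force: 50.0
```

Emit:
apply_moves --series '[[[0,0,0],[0,0,0],93],[[0,0,0],[0,0,0],93],[[0,0,0],[0,0,0],93],[[0,0,0],[0,0,0],93],[[0,0,0],[0,0,0],93],[[0,0,-20],[0,0,0],93],[[0,0,-45],[0,0,0],93],[[15,0,-30],[0,0,0],93],[[0,0,0],[0,0,0],93],[[0,0,0],[0,0,0],93]]'

```text
time_s: 32.48
ee_pos: [0.4707, 0.2091, 0.1341]
orientation: [-3.141, -0.001, -3.142]
ft_force: [-0.1, -0.3, -0.1]
opening: 0.0931
gripper_force: 0.0
```

```bash
python3 chk.py .040 .072
python3 - <<'E'
from h import *
im,d=cams.get_image("wrist");cv2.imwrite("pics/w9.png",im)
E
```

```text
[0.47066161 0.20907041 0.13414685] [-0.1234727  -0.2983334  -0.12914918]
z [0.0705 0.0718 0.0731] (array([0.486 , 0.2092]), np.float64(0.0396), 21)
tilt [ 0.007  -0.0017  0.0718]
tip [0.4858 0.2084 0.0787]
```

View pics/w9.png

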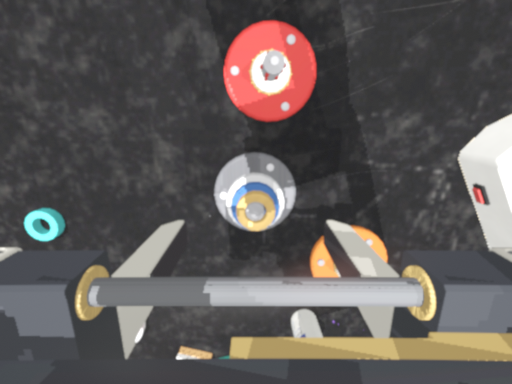

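The stack at (256,208) shows silver, blue and brass in order, with tops at 0.044, 0.058 and 0.072, level and released. I'm handing it in.

```bash
python3 -c "
from h import *
print(order.finish_job())"
```

```text
the job is handed in; nothing more can be done
None
```

All three spacers are stacked on the dark grey stand (wide, middle, narrow from the bottom), each pressed home at about 14–15 N, and the job was handed in at about 33 s; the hand-in returned no verdict.

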